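Tip the mould, knock the stuck block out, bring the mould back level

ROBOT

A 6-joint arm with a two-finger parallel gripper is mounted at the origin on the work surface. World frame = base frame: x ahead of the robot, y to its left, z up, the work surface at z = 0. Lengths are in m, angles in rad, forces in N, time in s.
With the tool pointing down it reaches from about 0.35 to 1 m from the base axis. Payload 7.1 kg.
Tool frame: the origin (TCP) lies at the very end of the fingers, on their centre line; the grasp point (between the pads) lies 19 mm behind it; z points along the fingers, y is the direction in which the jaws open and shut (so a half turn about z gives the same grasp; the last joint's range is limited). The gripper opens to 85 mm and grips with 20 to 120 N. Pads are 22 mm wide; open, the fingers measure 114 mm over their backs; the gripper's body (76 mm by 85 mm) begins 54 mm behind the grasp point. The pads swing forward as they close: fully open they stand 13 mm farther back than shut.
Start: joints at [-0.019, 0.423, 1.63, -0, 1.089, -0.019], TCP at [0.625, 0, 0.231] pointing down, gripper open.
Joint ranges: [-3, 3], [-0.9, 2.11], [0.09, 2.58], [-1.31, 4.45], [0.11, 2.69], [-2.54, 2.54]. Speed limits (rad/s): [2.39, 2.39, 3.01, 3.14, 3.14, 3.14].

INTERFACE

Orientations are given as [roll, pitch, yaw] about the fixed x, y, z axes, in that order (R = Rz(yaw) Ry(pitch) Rx(roll)).
In Python, from workcell import manip, optics, order gives the robot as it stands.
- The arm moves only by the tool send_rows, never from a script. Its argument "motion" is a list of rows, each a list of 5 numbers: the shift along the tool's x, y, z each as a share of 0.2 m, from -1 to 1, then the turn about the tool's z as a share of 90 degrees, from -1 to 1, then the gripper command: -1 is shut, 1 is fully open, values between are in proportion. A call has exactly 8 rows; each row is the pose to reach, as a shift and turn from the pose measured when the call began, along the tool's axes at that moment; what a row does not reach only later rows make up. A row lasts 1/10 s, in which the tool goes at most 50 mm and 8.59 degrees, less where a joint would pass 70% of its speed; a pose out of reach is approached as far as the arm can. A call with a number of a shift or a turn outside -1 to 1 is refused whole. A call with a gripper value outside its range is refused whole. The fingers move at their own pace and stop on an object; the grip force is fixed at half the most. Time passes only in rows, so rows that repeat a pose let the fingers close, or fill a call up. It gives the time, the measured TCP pose, the force and the opening at its end, in the units of the state.
- manip.state(): the state, without advancing time (a new reading comes with each control period).
- optics.snapshot(name): name is "scene" or "side" or "wrist"; returns a dict with "color" (480x640x3 uint8, red, green, blue), "vfov" (degrees; the focal length in pixels is half the picture's height over the tangent of half this angle, whatever the lens; pixels are square), "cx", "cy" (the principal point, pixels), "view" (4x4, takes a point from world to camera coordinates). Camera axes: x right, y up, looking along -z (the intrinsics and any distortion apply to the point x, -y, -z); pixel columns grow to the right and rows downward; lengths in m; the calibration is good to about 2 mm. A picture is of the moment at which its call begins. There is no depth.
- order.sign_off(): hands the job in, once; it reports no verdict.
The state is a dict: "time": time; "joint_positions": joint angles; "dq": joint speeds; "joint_efforts": joint torques, N m; "tool_pos": TCP position; "orientation": TCP orientation; "ft_force": force on the tool from outside, world axes, zero at the start; "moment": the same for the moment, N m; "width": finger opening in m.
Only numpy, scipy, OpenCV 4.12 (cv2) and the standard library are available. Lean on these libraries where they do the work, as an engineer would, in place of code of your own. Each camera call takes 0.05 s, during which the arm holds its last target.

TASK

Slide the grey catch tray by its red tab onto the yellow outline in front of the green stand and let go of it, then use the orange lever to tip the mould to 60 degrees (lever straight up, on the red mark) and let go. With the closed fingers push the stuck clay block out from behind, through the hole in the mould's back, so that it drops into the tray while the mould stays tipped. Then bring the mould fully back to level with the lever and let go, leaving the tray on its outline with the block lying in it, and leave the other things on the table where they are.

Things in the scene. Friction and masses are not known exactly. Their poses are not given: they have to be found in the camera images.
- stand: Green steel stand, fixed. Origin on the table below the middle of the mould's pivot; +x points to the mould's mouth side (away from the robot), z up. The pivot axis is its y axis, 130 mm above the table. Uprights 30 (x) x 16 x 155 mm at y = -75 and +75 mm; foot bars 12 mm high run back to x = -155 mm. White dial with a red mark straight up on the -y upright. Only paint lies beyond x = +15 mm.
- tray_mark (a point): Centre of the yellow outline (200 x 180 mm) painted on the table, 125 mm in front (+x) of the stand's origin, axes as the stand's. The tray belongs here with its axes along the stand's, tab on the +y side.
- mould (a joint): Tip angle of the mould, rad: 0 = level against a stop (start); grows as the mouth goes down and the back comes up (turning about stand +y); 60 degrees = 1.047, lever straight up; stop at 1.4. Stiff hinge (1.5 N m friction), stays where it is left. Mould: aluminium trough 111 x 88 mm, 6 mm walls, open on top and at the mouth; floor's underside 25 mm, rims 85 mm, rear bridge 102 mm above the pivot.
- push_hole (a point): Centre of the hole in the mould's back wall, on its outer face; turns with the mould. x points through the hole towards the mouth (at 60 degrees: 60 degrees below horizontal), y along the pivot. Level, it is at (-66, 0, +56) mm from the pivot in stand axes. Hole 60 mm wide (y) x 42 mm high, wall 6 to 8 mm thick.
- lever_grip (a point): Middle of the orange lever grip: round bar 20 mm thick, 92 mm long along stand y, on the stand's -y side; turns with the mould (axes the mould's). Level, it is at (-113, -152, +65) mm from the pivot in stand axes; it circles the pivot axis at 130 mm radius, forward and up as the mould tips, and is straight above the axis at 60 degrees. The lever arm joins the bar's inner end, 49 mm from here.
- block_center (a point): Centre of the stuck red-brown clay block, 90 (x) x 72 (y) x 50 (z) mm, about 0.45 kg. At the start it lies in the mould, long side along the mould's x, its rear face 7 mm in front of the back wall's outer face (the origin of push_hole).
- tray: Loose grey catch tray, rubber-lined, 190 (x) x 170 (y) mm outside, walls 40 mm high and 6 mm thick, floor 6 mm, about 0.5 kg. Origin under its centre, z up. It starts on the table to the left (+y) of the stand.
- tray_grip (a point): Grip point on the tray's red upright tab: tab 50 mm long (tray x), 14 mm thick (tray y), from 38 to 88 mm above the table, on the tray's +y wall; this point is in the tab at (-40, +85, +68) mm in tray axes, axes as the tray's. Pinch it across its 14 mm.
- board: Bystander: dark wooden drying board 160 x 80 x 18 mm with grey-tipped sticks 58 mm high above it, origin under its centre. Leave alone.
- pail: Bystander: white open pail, 100 mm across, 100 mm high, origin under its centre. Leave alone.
- spacer: Bystander: wooden spacer block 120 x 60 x 45 mm, origin under its centre. Leave alone.
- block: The same clay block, loose; origin at the centre of its underside, 25 mm below block_center. A sprung rubber pad in the bridge over the mould's back clamps its rearmost 13 mm with about 8 N, so it stays stuck even when tipped; pushed about 15 mm towards the mouth (some 10 N) it comes free and at 60 degrees slides out by itself.
Not all that is in view belongs to the job. What is shaped like the block but blue or purple is not meant.

How it is judged:
On the way, in this order (a step that is already met when the one before it is completed fails the run):
1. the tray is on the outline (centre within 25 mm, turned less than 0.2 rad) and released (horizontal distance between tray and tray_mark below 0.025 m and angle between the x axis of tray and the x axis of stand, either way round below 0.2 rad and linear speed of tray below 0.02 m/s and contact force between the fingers and tray below 0.2 N), for 0.2 s.
2. the mould is tipped to 60 degrees (55 to 65), left standing there and released, the block still in it (value of joint mould between 0.96 and 1.134 rad and velocity of joint mould between -0.03 and 0.03 rad/s and contact force between each of the arm, the fingers and mould below 0.2 N and x of block_center in the frame of push_hole below 0.065 m), for 0.3 s.
3. the fingers push on the block from behind, through the hole, with the mould tipped (contact force between the fingers and block above 1 N and x of the grasp point in the frame of push_hole below 0.04 m and y of the grasp point in the frame of push_hole between -0.03 and 0.03 m and z of the grasp point in the frame of push_hole between -0.025 and 0.025 m and value of joint mould between 0.92 and 1.18 rad), for 0.04 s.
4. the block has dropped into the tray with the mould still tipped (53 to 68 degrees) (x of block_center in the frame of tray between -0.095 and 0.095 m and y of block_center in the frame of tray between -0.085 and 0.085 m and z of block_center in the frame of tray below 0.085 m and value of joint mould between 0.92 and 1.18 rad), for 0.2 s.
At the end, for the whole second after the job is handed in: the mould is level again (within 4 degrees), the block rests inside the tray clear of the mould, the tray stands on its outline (centre within 40 mm, turned less than 0.25 rad) and everything is released and at rest (value of joint mould below 0.07 rad and x of block_center in the frame of tray between -0.095 and 0.095 m and y of block_center in the frame of tray between -0.085 and 0.085 m and z of block_center in the frame of tray below 0.085 m and linear speed of each of block, tray below 0.02 m/s and contact force between block and mould below 0.2 N and horizontal distance between tray and tray_mark below 0.04 m and angle between the x axis of tray and the x axis of stand, either way round below 0.25 rad); the robot touches nothing.
It fails at once if the board is moved more than 30 mm (distance of board from where it was at the start of the episode above 0.03 m).
It fails at once if the pail is moved more than 30 mm (distance of pail from where it was at the start of the episode above 0.03 m).
It fails at once if the spacer is moved more than 30 mm (distance of spacer from where it was at the start of the episode above 0.03 m).
It also fails if it takes over 69 s, if anything falls off the work surface, if the arm or the gripper's body presses on something with over 40 N, if the wrist force passes 120 N, or if a joint passes its speed limit or range.

## Working session

There is one attempt and no reset: what is moved stays moved. The work goes in short steps, Python scripts to look and compute and a tool call to move; the robot and the scene stay as the last step left them, time stands still between calls to the robot, and variables do not carry over. Pictures are saved under pics/ and viewed, and the job is handed in when it is done.

Besides the shell and the picture viewer there is one more tool, called after "Emit:" as name(argument=value, ...) on one line, values as JSON. send_rows: Moves the arm, as the interface text tells. Shift numbers are shares of 0.2 m and turn numbers shares of 90 degrees, none past 1 either way. Its arguments: {"type":"object","properties":{"motion":{"type":"array"}},"required":["motion"]}

```bash
ls; mkdir -p pics
cat > h.py <<'E'
import numpy as np, cv2
from workcell import manip, optics, order
E
python3 - <<'E'
from h import *
for n in ["scene","side","wrist"]:
    s=optics.snapshot(n); print(n,{k:(v if k!='view' else np.round(v,3).tolist()) for k,v in s.items() if k!='color'})
    cv2.imwrite(f"pics/{n}0.png",s['color'][:,:,::-1]); np.savez(f"{n}0.npz",**s)
print(manip.state())
E
```

```text
pics
scene {'vfov': 47.31274761494101, 'cx': 318.35902540739613, 'cy': 237.62158548934414, 'view': [[-0.842, 0.539, -0.004, 0.448], [-0.451, -0.701, 0.553, 0.152], [0.295, 0.468, 0.833, -1.545], [0.0, 0.0, 0.0, 1.0]]}
side {'vfov': 48.85559042010396, 'cx': 326.96958251561136, 'cy': 241.86188517004544, 'view': [[-0.985, -0.171, -0.008, 0.515], [0.118, -0.711, 0.694, -0.162], [-0.124, 0.683, 0.72, -1.106], [0.0, 0.0, 0.0, 1.0]]}
wrist {'vfov': 67.1344985829381, 'cx': 323.65082571731466, 'cy': 237.35803334830445, 'view': [[1.0, 0.0, -0.002, -0.626], [-0.001, 0.966, -0.258, 0.034], [0.002, 0.258, 0.966, -0.379], [0.0, 0.0, 0.0, 1.0]]}
{'time': 0.15, 'joint_positions': array([-1.90004555e-02,  4.23668574e-01,  1.63047776e+00, -1.65333315e-05,
        1.08861657e+00, -1.90482236e-02]), 'dq': array([ 2.15092104e-05, -2.37329679e-03, -3.52908630e-03,  6.26430216e-04,
       -2.93424329e-04, -1.02918929e-03]), 'joint_efforts': array([-4.44887983e-04, -5.57771087e+01, -2.82016718e+01, -7.78417484e-05,
        4.77195630e-03,  2.40273175e-05]), 'tool_pos': array([6.24588975e-01, 2.88351126e-05, 2.30736646e-01]), 'orientation': array([-3.14042234e+00, -7.65305326e-06,  1.57085177e+00]), 'ft_force': array([-0.03224013,  0.1419549 ,  0.38548845]), 'moment': array([ 0.04129119,  0.00801359, -0.03217561]), 'width': 0.08531668843056898}
```

View pics/scene0.png

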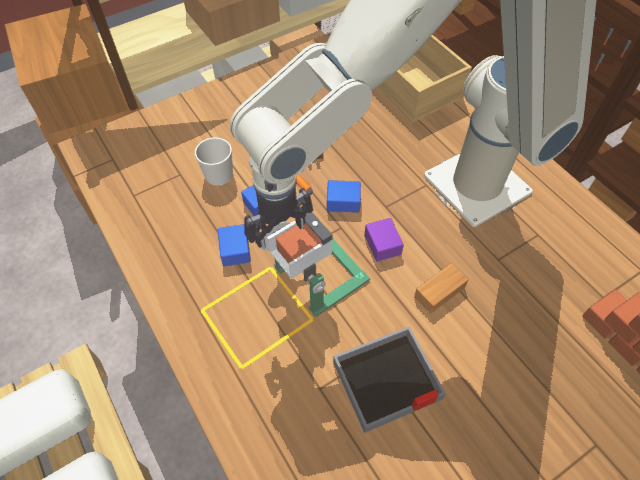

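View pics/side0.png

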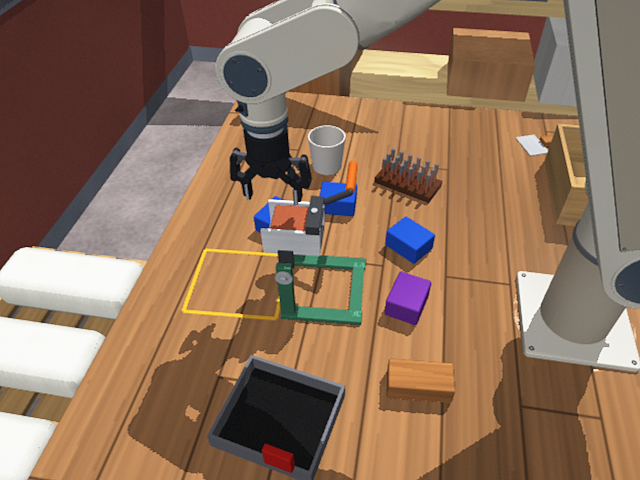

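View pics/wrist0.png

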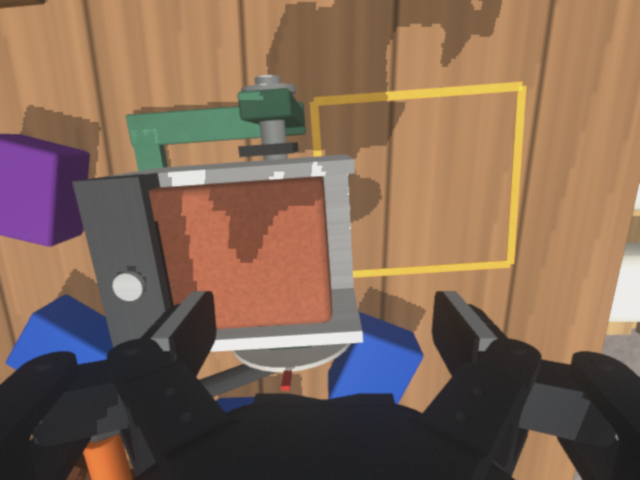

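```bash
cat >> h.py <<'E'
def f(s): return 240/np.tan(np.radians(float(s['vfov'])/2))
def ray(s,uv):
    V=np.array(s['view']); F=f(s); u,v=uv
    d=np.array([(u-float(s['cx']))/F,-(v-float(s['cy']))/F,-1]); R=V[:3,:3]
    return -R.T@V[:3,3], R.T@d
def onz(s,uv,z):
    o,d=ray(s,uv); return o+d*(z-o[2])/d[2]
def proj(s,P):
    V=np.array(s['view']); c=V[:3,:3]@np.asarray(P,float)+V[:3,3]; F=f(s)
    return np.array([float(s['cx'])+F*c[0]/-c[2], float(s['cy'])-F*c[1]/-c[2]])
def tri(obs):
    A=np.zeros((3,3));b=np.zeros(3)
    for s,uv in obs:
        o,d=ray(s,uv); d=d/np.linalg.norm(d); M=np.eye(3)-np.outer(d,d); A+=M;b+=M@o
    return np.linalg.solve(A,b)
def mask(s,lo,hi):
    return cv2.inRange(cv2.cvtColor(s['color'],cv2.COLOR_RGB2HSV),np.array(lo),np.array(hi))
E
python3 - <<'E'
from h import *
for n in ["scene","side","wrist"]:
    s=dict(np.load(n+"0.npz")); m=mask(s,(22,130,150),(32,255,255))
    k,l,st,c=cv2.connectedComponentsWithStats(m)
    ys,xs=np.nonzero(m)
    i=[j for j in range(1,k) if st[j,4]>60]; print(n,[st[j].tolist() for j in i])
    if n!='wrist':
        pts=np.array([onz(s,(x,y),0)[:2] for x,y,L in zip(xs,ys,l[ys,xs]) if L in i and 0<1],np.float32)
        pts=pts[(pts[:,0]>.5)&(pts[:,0]<1.1)&(abs(pts[:,1])<.3)]
        r=cv2.minAreaRect(pts); print(r, cv2.boxPoints(r).tolist())
    # red
    m=cv2.bitwise_or(mask(s,(0,200,100),(4,255,255)),mask(s,(176,200,100),(180,255,255)))
    k,l,st,c=cv2.connectedComponentsWithStats(m)
    print('red',[(st[j].tolist()) for j in range(1,k) if st[j,4]>20])
E
python3 - <<'E'
import cv2
a=cv2.imread('pics/scene0.png')[320:440,320:460]; b=cv2.imread('pics/side0.png')[345:480,200:360]
cv2.imwrite('pics/traycrop.png',cv2.hconcat([cv2.resize(a,(400,400*120//140),interpolation=cv2.INTER_CUBIC),cv2.resize(b,(400,342),interpolation=cv2.INTER_CUBIC)]))
E
```

```text
scene [[201, 267, 88, 102, 796]]
((0.7209132313728333, 0.018060773611068726), (0.2090998739004135, 0.18964789807796478), 3.9906198978424072) [[0.6100176572799683, 0.10537885874509811], [0.623215913772583, -0.08380923420190811], [0.8318088054656982, -0.06925731152296066], [0.8186105489730835, 0.11993078142404556]]
red []
side [[182, 249, 95, 68, 518]]
((0.7379051446914673, 0.018567882478237152), (0.17405681312084198, 0.18849365413188934), 3.7061047554016113) [[0.644966721534729, 0.1069922149181366], [0.6571507453918457, -0.0811072438955307], [0.8308435678482056, -0.06985644996166229], [0.8186595439910889, 0.118243008852005]]
red [[262, 444, 31, 29, 542]]
wrist [[353, 82, 173, 195, 3018]]
red []
```

View pics/traycrop.png

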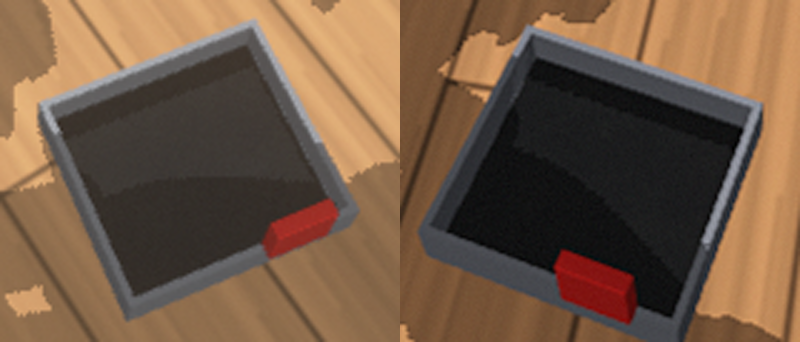

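Run:
```python
from h import *
s=dict(np.load("scene0.npz")); d=dict(np.load("side0.npz"))
A=[onz(s,(320+x/2.857,320+y/2.857),.04)[:2] for x,y in [(38,103),(255,20),(357,208),(128,305)]]
B=[onz(d,(200+x/2.5,345+y/2.5),.04)[:2] for x,y in [(128,25),(362,103),(22,225)]]
for P in (A,B): print(np.round(P,4).tolist())
A=np.array(A)
print('c',A.mean(0), np.linalg.norm(A-np.roll(A,1,0),axis=1))
print(cv2.minAreaRect(A.astype(np.float32)))
print('Bc',(B[1]+B[2])/2)
# tab top face corners z=.088
print('tabtop',[np.round(onz(s,(320+x/2.857,320+y/2.857),.088)[:2],4).tolist() for x,y in [(262,235),(335,202),(338,212),(268,252)]])
print('tabtop',[np.round(onz(d,(200+x/2.5,345+y/2.5),.088)[:2],4).tolist() for x,y in [(165,250),(236,273),(232,285),(158,263)]])
print(f(s))
# predicted stand pts
th=.067; R=np.array([[np.cos(th),-np.sin(th)],[np.sin(th),np.cos(th)]]); o=np.array([.7209,.018])-R@[.125,0]
print(o)
for nm,p in dict(grip=(-.113,-.152,.195),gin=(-.113,-.106,.195),gout=(-.113,-.198,.195),upL=(-.015,.083,.155),upR=(.015,.083,.155),foot=(-.155,.083,.012)).items():
    w=np.r_[o+R@p[:2],p[2]]; print(nm,np.round(w,3),proj(s,w),proj(d,w))
```

```text
[[0.6323, 0.219], [0.4466, 0.2548], [0.4764, 0.4175], [0.6623, 0.3828]]
[[0.6305, 0.2189], [0.4451, 0.2539], [0.6595, 0.3826]]
c [0.5543838  0.31850449] [0.16652707 0.18918214 0.16533313 0.18911029]
((0.5543458461761475, 0.3182080388069153), (0.1665259450674057, 0.189717635512352), 79.43353271484375)
Bc [0.55230151 0.31823479]
tabtop [[0.5635, 0.403], [0.5044, 0.4125], [0.5073, 0.4193], [0.5674, 0.4148]]
tabtop [[0.5499, 0.402], [0.5024, 0.4087], [0.5033, 0.4164], [0.5521, 0.4108]]
547.8683148240737
[0.59618046 0.00963126]
grip [ 0.494 -0.15   0.195] [297.80038608 177.99643317] [351.42916369 177.37722322]
gin [ 0.491 -0.104  0.195] [309.11189296 190.14998786] [349.81993905 191.38860897]
gout [ 0.497 -0.195  0.195] [286.83926277 166.2193452 ] [352.95048651 164.13119134]
upL [0.576 0.091 0.155] [323.77608857 276.68340275] [290.41904785 268.99860486]
upR [0.606 0.093 0.155] [312.74090653 283.84529274] [274.83645544 267.8363141 ]
foot [0.436 0.082 0.012] [368.4647164  275.79798341] [361.17915804 319.26353355]
```

```bash
cat >> h.py <<'E'
from scipy.spatial.transform import Rotation as Ro
TH=.067; RS=np.array([[np.cos(TH),-np.sin(TH)],[np.sin(TH),np.cos(TH)]]); SO=np.array([.5962,.0096])
def S2W(p): return np.r_[SO+RS@np.array(p[:2]),p[2]]
def W2S(w): return np.r_[RS.T@(np.array(w[:2])-SO),w[2]]
def row(target,ya=None):
    """world target TCP, tool-y heading deg (mod 180 nearest given branch)"""
    st=manip.state(); R=Ro.from_euler('xyz',st['orientation']).as_matrix()
    d=R.T@(np.array(target)-st['tool_pos'])/.2
    cur=np.degrees(np.arctan2(R[1,1],R[0,1])); t=0
    if ya is not None: t=-((ya-cur+180)%360-180)/90
    return np.round(np.r_[d,t],4)
def stat():
    st=manip.state(); R=Ro.from_euler('xyz',st['orientation']).as_matrix()
    print('t',round(st['time'],2),'W',np.round(st['tool_pos'],4),'S',np.round(W2S(st['tool_pos']),4),'ya',round(np.degrees(np.arctan2(R[1,1],R[0,1])),2),'F',np.round(st['ft_force'],1),'w',round(st['width'],4),'q6',np.round(st['joint_positions'],2))
E
python3 - <<'E'
from h import *
stat(); print(row((.530,.409,.20),79.3), row((.53,.409,.05),79.3))
E
```

```text
t 0.15 W [0.6246 0.     0.2307] S [ 0.0277 -0.0115  0.2307] ya 0.0 F [-0.   0.1  0.4] w 0.0853 q6 [-0.02  0.42  1.63 -0.    1.09 -0.02]
[ 2.0449 -0.4727  0.1543 -0.8811] [ 2.0449 -0.4718  0.9043 -0.8811]
```

Emit:
send_rows(motion=[[0, 0, -0.25, 0, 0], [0.2, 0, -0.3, -0.1, 0], [0.45, -0.1, -0.3, -0.2, 0], [0.7, -0.2, -0.3, -0.28, 0], [0.95, -0.3, -0.3, -0.38, 0], [1, -0.4, -0.2, -0.47, 0], [1, -0.47, -0.1, -0.57, 0], [1, -0.47, 0, -0.67, 0]])

```text
time: 0.95
tool_pos: [0.5283, 0.201, 0.2301]
orientation: [-3.14, -0.002, 2.618]
ft_force: [0.4, -0.4, -1.0]
width: 0.0424
```

Run:
```python
from h import *
stat(); print(row((.530,.409,.15),79.3), row((.53,.409,.05),79.3))
```

```text
t 0.95 W [0.5283 0.201  0.2301] S [-0.0549  0.1955  0.2301] ya 59.99 F [ 0.4 -0.4 -1. ] w 0.0424 q6 [ 0.34  0.34  1.76  0.    1.04 -0.71]
[ 0.5122  0.9055  0.3999 -0.2146] [ 0.5112  0.9062  0.8999 -0.2146]
```

Emit:
send_rows(motion=[[0.13, 0.23, 0.1, -0.1, 0.3], [0.26, 0.46, 0.2, -0.2, 0.3], [0.39, 0.69, 0.3, -0.215, 0.3], [0.512, 0.906, 0.4, -0.215, 0.3], [0.512, 0.906, 0.5, -0.215, 0.3], [0.512, 0.906, 0.5, -0.215, 0.3], [0.512, 0.906, 0.5, -0.215, 0.3], [0.512, 0.906, 0.5, -0.215, 0.3]])

```text
time: 1.75
tool_pos: [0.5305, 0.4083, 0.1308]
orientation: [-3.141, -0.002, 2.955]
ft_force: [0.2, -0.2, -0.9]
width: 0.0551
```

Run:
```python
from h import *
stat(); print(row((.53,.409,.05),79.3))
for n in ["wrist","scene"]:
    s=optics.snapshot(n); cv2.imwrite(f"pics/{n}1.png",s['color'][:,:,::-1]); np.savez(f"{n}1.npz",**s)
```

```text
t 1.75 W [0.5305 0.4083 0.1308] S [-0.0388  0.4022  0.1308] ya 79.3 F [ 0.2 -0.2 -0.9] w 0.0551 q6 [ 0.64  0.6   1.59  0.    0.95 -0.75]
[ 2.400e-03  3.000e-03  4.041e-01 -1.000e-04]
```

View pics/wrist1.png

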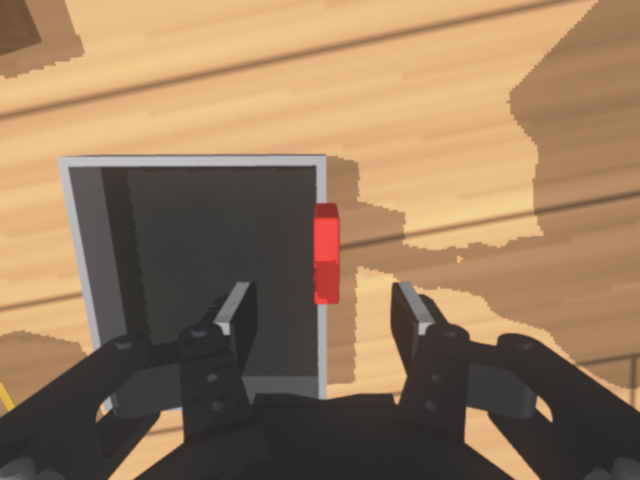

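The wrist view shows the red tab (≈(327,253)) centred between the pads and parallel to them, so I'm going down to grip it.

Emit:
send_rows(motion=[[0, 0, 0.2, 0, 0.3], [0, 0, 0.4, 0, 0.3], [0, 0, 0.4, 0, 0.3], [0, 0, 0.4, 0, -1], [0, 0, 0.4, 0, -1], [0, 0, 0.4, 0, -1], [0, 0, 0.4, 0, -1], [0, 0, 0.4, 0, -1]])

```text
time: 2.65
tool_pos: [0.5325, 0.4095, 0.0543]
orientation: [3.138, 0.002, 2.955]
ft_force: [1.2, 0.3, 7.6]
width: 0.0129
```

Run:
```python
from h import *
stat()
t=S2W((.125-.04+.003,.086,.051)); print('target',t, row(t,93.84))
s=optics.snapshot("wrist"); cv2.imwrite(f"pics/wrist2.png",s['color'][:,:,::-1])
```

```text
t 2.65 W [0.5325 0.4095 0.0543] S [-0.0368  0.4033  0.0543] ya 79.28 F [1.2 0.3 7.6] w 0.0129 q6 [ 0.64  0.71  1.61  0.    0.82 -0.75]
target [0.67824487 0.10129863 0.051     ] [-1.0025 -1.3786  0.0136 -0.1617]
```

View pics/wrist2.png

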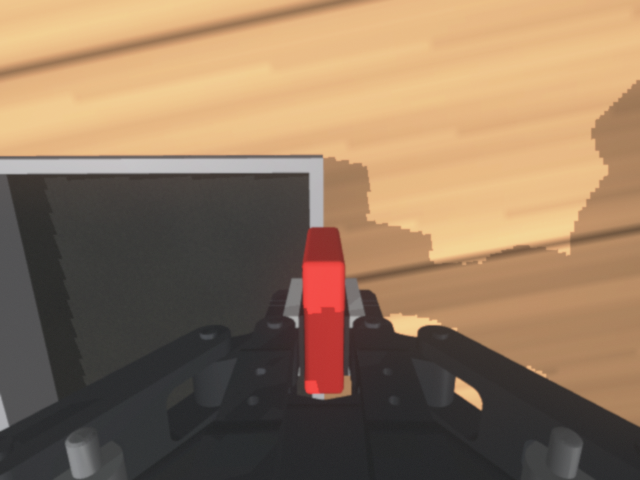

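Run:
```python
from h import *
a=row(S2W((.105,.28,.055)),93.84);b=row(S2W((.1,.18,.055)),93.84);c=row(S2W((.098,.091,.055)),93.84);print(a,b,c)
```

```text
[-0.8411 -0.4184 -0.0032 -0.1616] [-0.9425 -0.9087 -0.0048 -0.1616] [-1.0446 -1.3419 -0.0061 -0.1616]
```

Emit:
send_rows(motion=[[-0.1, -0.05, 0, -0.02, -1], [-0.24, -0.11, 0, -0.05, -1], [-0.38, -0.18, 0, -0.08, -1], [-0.54, -0.26, 0, -0.11, -1], [-0.7, -0.34, 0, -0.14, -1], [-0.82, -0.42, 0, -0.162, -1], [-0.86, -0.55, 0, -0.162, -1], [-0.88, -0.65, 0, -0.162, -1]])

```text
time: 3.5
tool_pos: [0.6818, 0.2478, 0.0546]
orientation: [3.138, 0.004, -3.075]
ft_force: [0.0, 3.8, -2.3]
width: 0.0131
```

Run:
```python
from h import *
stat()
c=row(S2W((.098,.091,.055)),93.84);print(c)
s=optics.snapshot("scene"); cv2.imwrite(f"pics/scene3.png",s['color'][:,:,::-1]);np.savez("scene3.npz",**s)
```

```text
t 3.5 W [0.6818 0.2478 0.0546] S [0.1014 0.2319 0.0546] ya 93.82 F [ 0.   3.8 -2.3] w 0.0131 q6 [ 0.33  0.77  1.47  0.    0.9  -1.31]
[ 1.660e-02 -7.045e-01 -4.600e-03 -2.000e-04]
```

View pics/scene3.png

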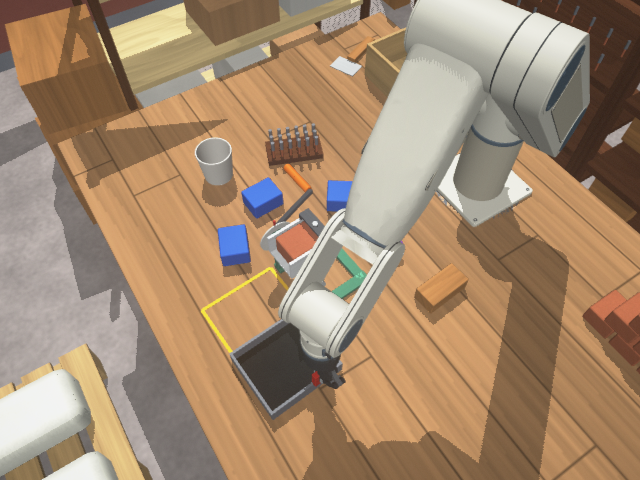

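Run:
```python
from h import *
s=dict(np.load("scene3.npz"))
g=np.array([.1014,.2319])
a,b=[W2S(onz(s,p,.04)) for p in [(232,353),(273,409)]]
print(a,b,a[:2]-g,b[:2]-g)
cv2.imwrite('pics/c3.png',cv2.resize(s['color'][330:425,220:350,::-1],None,fx=6,fy=6,interpolation=cv2.INTER_CUBIC))
```

```text
[0.22805274 0.06566149 0.04      ] [0.2236844  0.22404677 0.04      ] [ 0.12665274 -0.16623851] [ 0.1222844  -0.00785323]
```

View pics/c3.png

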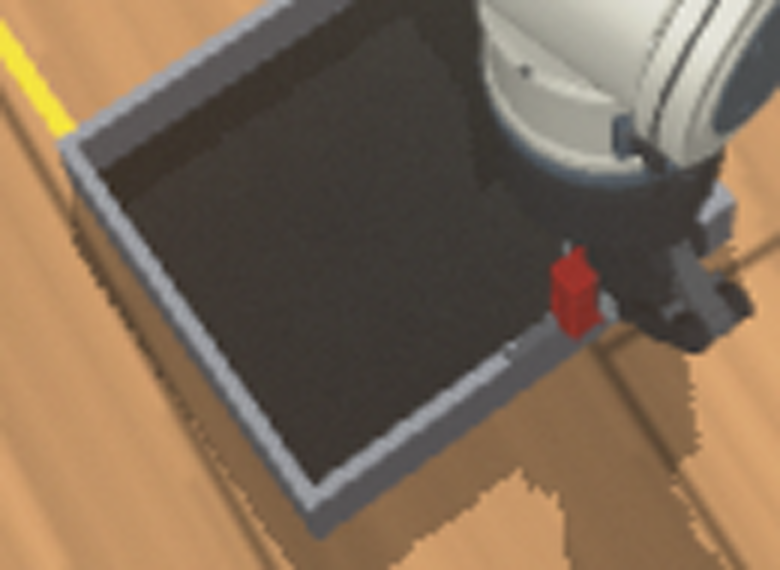

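Run:
```python
from h import *
s=dict(np.load("scene3.npz"))
g=np.array([.1014,.2319])
for p in [(230,353.8),(272.5,414)]: print(W2S(onz(s,p,.04))[:2]-g)
```

```text
[ 0.13124062 -0.16729087]
[0.12895437 0.00021382]
```

Emit:
send_rows(motion=[[0.01, -0.1, 0, 0, -1], [0.01, -0.22, 0, 0, -1], [0.01, -0.34, 0, 0, -1], [0.02, -0.46, 0, 0, -1], [0.02, -0.58, 0, 0, -1], [0.02, -0.67, 0, 0, -1], [0.02, -0.72, 0, 0, -1], [0.02, -0.72, 0, 0, -1]])

```text
time: 4.35
tool_pos: [0.6867, 0.0992, 0.0543]
orientation: [3.141, 0.002, -3.077]
ft_force: [0.0, -1.7, -1.5]
width: 0.0132
```

Run:
```python
from h import *
stat()
for n in ["scene","side"]:
    s=optics.snapshot(n); cv2.imwrite(f"pics/{n}4.png",s['color'][:,:,::-1]);np.savez(f"{n}4.npz",**s)
```

```text
t 4.35 W [0.6867 0.0992 0.0543] S [0.0963 0.0833 0.0543] ya 93.68 F [ 0.  -1.7 -1.5] w 0.0132 q6 [ 0.13  0.73  1.55  0.    0.86 -1.51]
```

View pics/scene4.png

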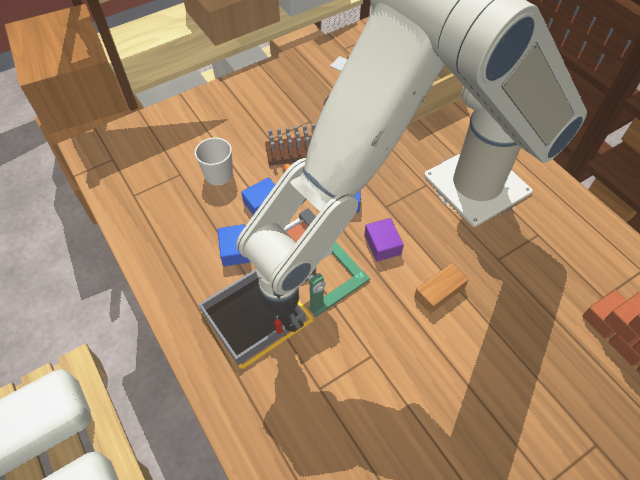

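View pics/side4.png

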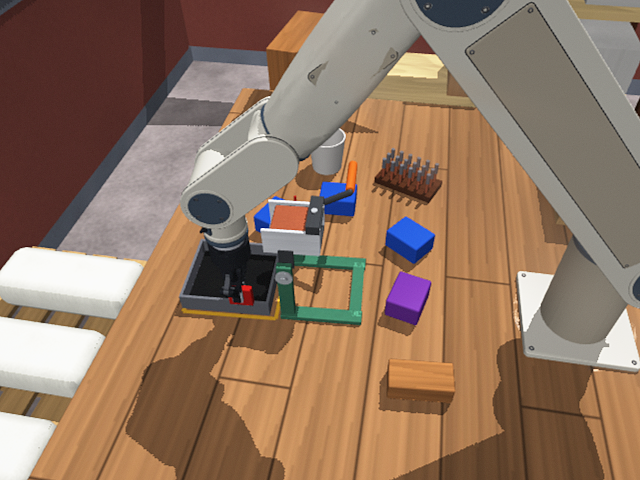

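Emit:
send_rows(motion=[[0, 0, 0, 0, 0.3], [0, 0, 0, 0, 0.3], [0, 0, 0, 0, 0.3], [0, 0, -0.15, 0, 0.3], [0, 0, -0.4, 0, 0.3], [0, 0, -0.65, 0, 0.3], [0, 0, -0.9, 0, 0.3], [0, 0, -1, 0, 0.3]])

```text
time: 5.25
tool_pos: [0.6887, 0.101, 0.2609]
orientation: [3.14, 0.011, -3.076]
ft_force: [0.5, -0.2, 0.6]
width: 0.0557
```

Run:
```python
from h import *
stat(); print(row(S2W((-.113,-.152,.30)),3.84),row(S2W((-.113,-.152,.177)),3.84))
for n in ["scene","wrist"]:
    s=optics.snapshot(n); cv2.imwrite(f"pics/{n}5.png",s['color'][:,:,::-1]);np.savez(f"{n}5.npz",**s)
```

```text
t 5.25 W [0.6887 0.101  0.2609] S [0.0984 0.085  0.2609] ya 93.77 F [ 0.5 -0.2  0.6] w 0.0557 q6 [ 0.13  0.5   1.44  0.    1.19 -1.51]
[ 1.0532 -1.1861 -0.2094  0.9992] [ 1.06   -1.1872  0.4056  0.9992]
```

View pics/wrist5.png

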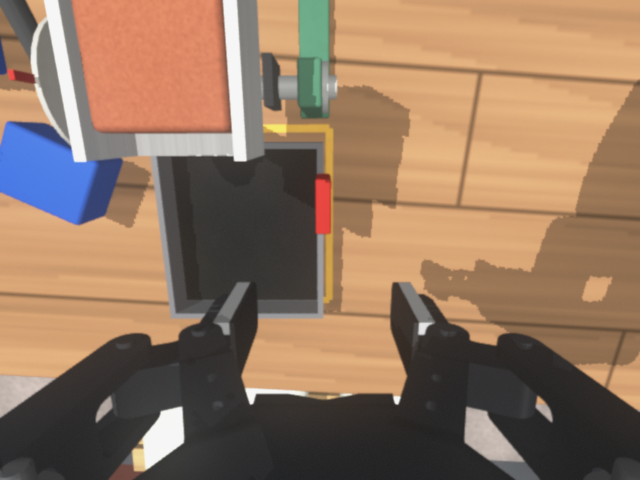

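Run:
```python
from h import *
s=dict(np.load("wrist5.npz"))
for p in [(324,318),(324,142),(172,319)]: print(W2S(onz(s,p,.04)))
for p in [(333,125),(331,302)]: print('mark',W2S(onz(s,p,0)))
```

```text
[0.22980503 0.08587816 0.04      ]
[0.03969884 0.08605902 0.04      ]
[ 0.2306511  -0.08387561  0.04      ]
mark [0.02276343 0.09581366 0.        ]
mark [0.22962032 0.09456011 0.        ]
```

Step 1 is done: the tray sits about 9 mm in front of the outline's centre, square and released. Next is the lever.

Emit:
send_rows(motion=[[0.1, -0.1, -0.2, 0.05, 0.3], [0.25, -0.27, -0.21, 0.14, 0.3], [0.42, -0.44, -0.21, 0.23, 0.3], [0.58, -0.6, -0.21, 0.32, 0.3], [0.75, -0.77, -0.21, 0.41, 0.3], [0.9, -0.93, -0.21, 0.5, 0.3], [1, -1, -0.21, 0.59, 0.3], [1, -1, -0.21, 0.68, 0.3]])

```text
time: 6.15
tool_pos: [0.4986, -0.1132, 0.2976]
orientation: [3.134, 0.002, 2.131]
ft_force: [1.3, -0.1, 0.3]
width: 0.0553
```

Run:
```python
from h import *
stat(); print(row(S2W((-.113,-.152,.24)),3.84),row(S2W((-.113,-.152,.177)),3.84))
```

```text
t 6.15 W [ 0.4986 -0.1132  0.2976] S [-0.1056 -0.116   0.2976] ya 32.08 F [ 1.3 -0.1  0.3] w 0.0553 q6 [-0.25  0.17  1.82  0.    1.14 -0.81]
[-0.1406 -0.1201  0.2872  0.3138] [-0.1401 -0.1226  0.6022  0.3138]
```

Emit:
send_rows(motion=[[-0.07, -0.06, 0, 0.09, 0.3], [-0.14, -0.12, 0, 0.18, 0.3], [-0.14, -0.12, 0.05, 0.27, 0.3], [-0.14, -0.12, 0.1, 0.314, 0.3], [-0.14, -0.12, 0.2, 0.314, 0.3], [-0.14, -0.12, 0.28, 0.314, 0.3], [-0.14, -0.12, 0.28, 0.314, 0.3], [-0.14, -0.12, 0.28, 0.314, 0.3]])

```text
time: 6.95
tool_pos: [0.4932, -0.1492, 0.2407]
orientation: [3.136, -0.003, 1.638]
ft_force: [-0.8, -0.8, 0.0]
width: 0.0553
```

Run:
```python
from h import *
stat(); print(row(S2W((-.113,-.152,.177)),3.84))
for n in ["side","wrist"]:
    s=optics.snapshot(n); cv2.imwrite(f"pics/{n}6.png",s['color'][:,:,::-1]);np.savez(f"{n}6.npz",**s)
```

```text
t 6.95 W [ 0.4932 -0.1492  0.2407] S [-0.1134 -0.1515  0.2407] ya 3.84 F [-0.8 -0.8  0. ] w 0.0553 q6 [-0.32  0.25  1.86  0.01  1.02 -0.39]
[-0.0034  0.0004  0.3186  0.    ]
```

View pics/wrist6.png

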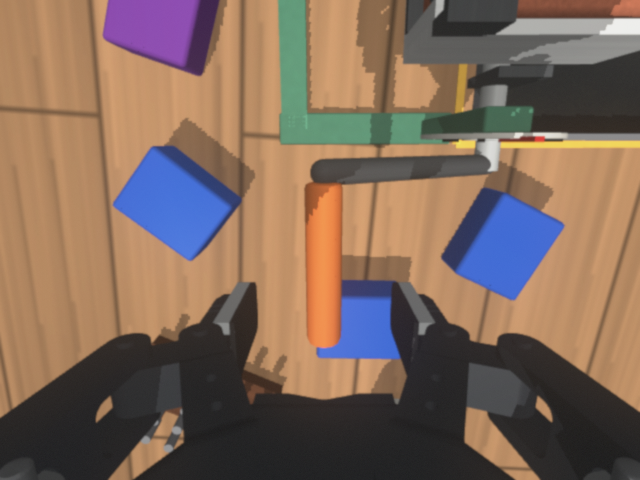

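View pics/side6.png

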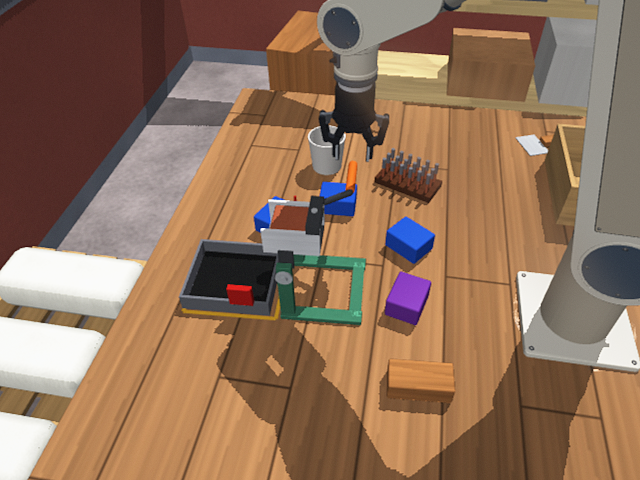

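Emit:
send_rows(motion=[[0, 0, 0.15, 0, 0.3], [0, 0, 0.32, 0, 0.3], [0, 0, 0.32, 0, 0.3], [0, 0, 0.32, 0, -1], [0, 0, 0.32, 0, -1], [0, 0, 0.32, 0, -1], [0, 0, 0.32, 0, -1], [0, 0, 0.32, 0, -1]])

```text
time: 7.85
tool_pos: [0.494, -0.1498, 0.1799]
orientation: [3.134, -0.001, 1.638]
ft_force: [-7.1, -1.2, 8.3]
width: 0.018
```

Run:
```python
from h import *
stat()
for th in [2,5,9,14,19,24,29,34,40,46,52,57,60,61]:
    a=np.radians(150.1-th); print(th, np.round(np.array([.130*np.cos(a)+.1127,-(.130*np.sin(a)-.0648)])/.2,3))
s=optics.snapshot("wrist"); cv2.imwrite(f"pics/wrist7.png",s['color'][:,:,::-1])
```

```text
t 7.85 W [ 0.494  -0.1498  0.1799] S [-0.1126 -0.1522  0.1799] ya 3.87 F [-7.1 -1.2  8.3] w 0.018 q6 [-0.32  0.33  1.91  0.01  0.89 -0.39]
2 [ 0.012 -0.019]
5 [ 0.03  -0.048]
9 [ 0.058 -0.084]
14 [ 0.095 -0.127]
19 [ 0.136 -0.166]
24 [ 0.181 -0.201]
29 [ 0.228 -0.233]
34 [ 0.278 -0.26 ]
40 [ 0.34  -0.286]
46 [ 0.405 -0.306]
52 [ 0.472 -0.32 ]
57 [ 0.528 -0.325]
60 [ 0.562 -0.326]
61 [ 0.574 -0.326]
```

View pics/wrist7.png

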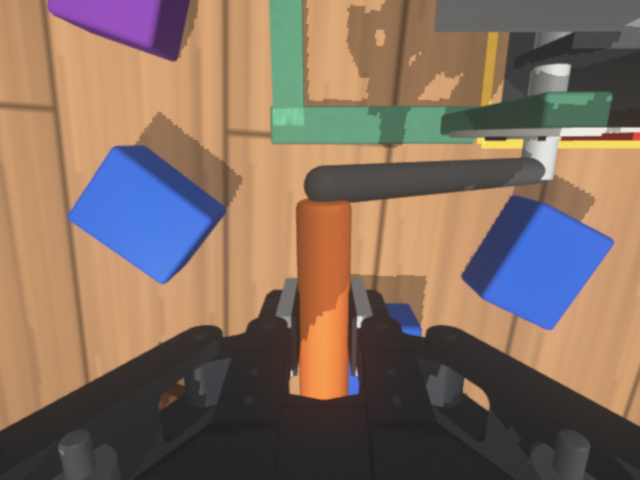

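The bar is gripped between the pads at about (324,330). Now I'm swinging the lever along its arc.

Emit:
send_rows(motion=[[0, 0.012, -0.019, 0, -1], [0, 0.03, -0.048, 0, -1], [0, 0.058, -0.084, 0, -1], [0, 0.095, -0.127, 0, -1], [0, 0.136, -0.166, 0, -1], [0, 0.181, -0.201, 0, -1], [0, 0.228, -0.233, 0, -1], [0, 0.278, -0.26, 0, -1]])

```text
time: 8.7
tool_pos: [0.5426, -0.1464, 0.2329]
orientation: [-3.134, -0.002, 1.639]
ft_force: [-31.4, -4.9, 19.1]
width: 0.0181
```

Run:
```python
from h import *
stat()
p=W2S(manip.state()['tool_pos'])+[0,0,.0175-.13]; print(150.1-np.degrees(np.arctan2(p[2],p[0])),np.hypot(p[0],p[2]))
for th in [40,46,52,57,60,61]:
    a=np.radians(150.1-th); print(th, np.round(np.array([.130*np.cos(a)-p[0],-(.130*np.sin(a)-p[2])])/.2,3))
```

```text
t 8.7 W [ 0.5426 -0.1464  0.2329] S [-0.0639 -0.1521  0.2329] ya 3.91 F [-31.4  -4.9  19.1] w 0.0181 q6 [-0.28  0.33  1.76 -0.    1.05 -0.35]
32.132829931669235 0.13632492255733844
40 [ 0.096 -0.008]
46 [ 0.161 -0.028]
52 [ 0.228 -0.041]
57 [ 0.285 -0.047]
60 [ 0.319 -0.048]
61 [ 0.33  -0.048]
```

Emit:
send_rows(motion=[[0, 0.08, -0.005, 0, -1], [0, 0.125, -0.015, 0, -1], [0, 0.175, -0.03, 0, -1], [0, 0.225, -0.04, 0, -1], [0, 0.275, -0.045, 0, -1], [0, 0.32, -0.047, 0, -1], [0, 0.335, -0.047, 0, -1], [0, 0.335, -0.047, 0, -1]])

```text
time: 9.5
tool_pos: [0.6085, -0.1419, 0.2455]
orientation: [-3.131, -0.002, 1.639]
ft_force: [-12.4, -0.4, 14.9]
width: 0.0181
```

Run:
```python
from h import *
stat()
p=W2S(manip.state()['tool_pos'])+[0,0,.0175-.13]; print(150.1-np.degrees(np.arctan2(p[2],p[0])),np.hypot(p[0],p[2]))
for n in ["side","wrist","scene"]:
    s=optics.snapshot(n); cv2.imwrite(f"pics/{n}8.png",s['color'][:,:,::-1]);np.savez(f"{n}8.npz",**s)
```

```text
t 9.5 W [ 0.6085 -0.1419  0.2455] S [ 0.0021 -0.1519  0.2455] ya 3.93 F [-12.4  -0.4  14.9] w 0.0181 q6 [-0.25  0.41  1.61 -0.    1.13 -0.32]
61.01444793282759 0.13302439911122896
```

View pics/side8.png

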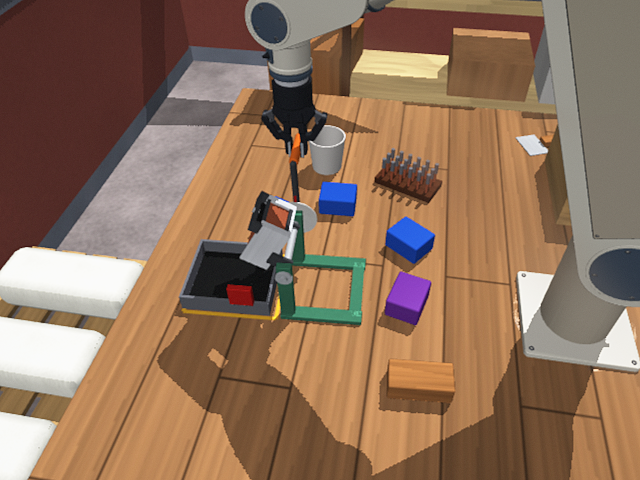

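View pics/wrist8.png

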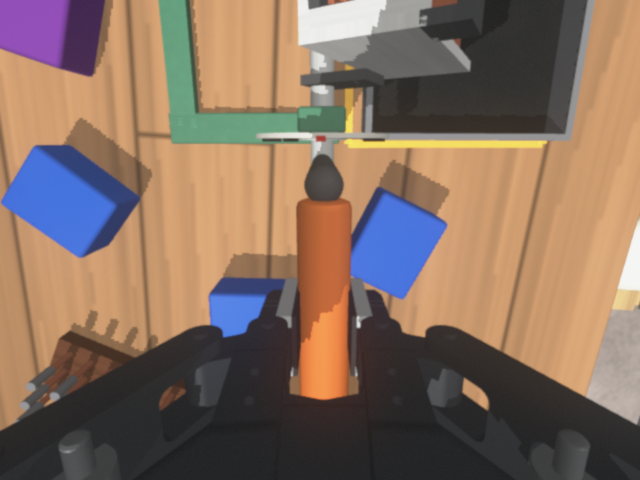

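Emit:
send_rows(motion=[[0, 0, 0, 0, 0.3], [0, 0, 0, 0, 0.3], [0, 0, 0, 0, 0.3], [0, 0, 0, 0, 0.3], [0, 0, -0.15, 0, 0.3], [0, 0, -0.35, 0, 0.3], [0, 0, -0.45, 0.05, 0.3], [0, 0, -0.45, 0.14, 0.3]])

```text
time: 10.45
tool_pos: [0.6113, -0.1423, 0.3396]
orientation: [-3.138, 0.001, 1.416]
ft_force: [0.6, 0.2, -1.0]
width: 0.0557
```

Run:
```python
from h import *
stat(); print(row(S2W((-.005,0,.32)),-86.16))
s=optics.snapshot("wrist"); cv2.imwrite(f"pics/wrist9.png",s['color'][:,:,::-1]);np.savez("wrist9.npz",**s)
s=optics.snapshot("scene"); cv2.imwrite(f"pics/scene9.png",s['color'][:,:,::-1]);np.savez("scene9.npz",**s)
```

```text
t 10.45 W [ 0.6113 -0.1423  0.3396] S [ 0.0049 -0.1526  0.3396] ya -8.9 F [ 0.6  0.2 -1. ] w 0.0557 q6 [-0.25  0.33  1.51 -0.    1.3  -0.09]
[ 0.7333 -0.2164  0.098   0.8585]
```

View pics/wrist9.png

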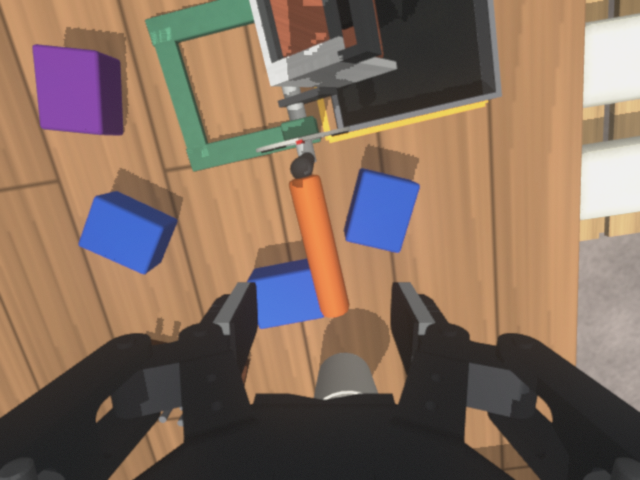

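Run:
```python
from h import *
s=dict(np.load("wrist9.npz")); m=mask(s,(5,150,120),(14,255,255)); m[:160]=0;m[330:]=0;m[:,:270]=0;m[:,360:]=0
c=max(cv2.findContours(m,0,1)[0],key=cv2.contourArea); r=cv2.minAreaRect(c); b=cv2.boxPoints(r); print(r)
b=b[np.argsort(b[:,1])]
for p in ((b[0]+b[1])/2,(b[2]+b[3])/2): print(p,W2S(onz(s,p,.26)))
```

```text
((320.1293640136719, 246.4927978515625), (143.5594482421875, 31.567790985107422), 76.18497467041016)
[302.98923 176.78954] [ 0.0037621 -0.1068751  0.26     ]
[337.2695  316.19608] [ 0.00444407 -0.20274805  0.26      ]
```

Emit:
send_rows(motion=[[0.1, -0.03, 0, 0.09, -1], [0.22, -0.07, 0.02, 0.18, -1], [0.36, -0.11, 0.04, 0.27, -1], [0.5, -0.15, 0.06, 0.36, -1], [0.62, -0.18, 0.08, 0.45, -1], [0.733, -0.216, 0.098, 0.54, -1], [0.733, -0.216, 0.098, 0.63, -1], [0.733, -0.216, 0.098, 0.72, -1]])

```text
time: 11.35
tool_pos: [0.5886, 0.0105, 0.3158]
orientation: [-3.138, 0.01, 0.287]
ft_force: [0.2, -0.8, -0.1]
width: -0.0001
```

Run:
```python
from h import *
stat(); print(row(S2W((-.004,0,.29)),-86.16))
```

```text
t 11.35 W [0.5886 0.0105 0.3158] S [-0.0075  0.0014  0.3158] ya -73.55 F [ 0.2 -0.8 -0.1] w -0.0001 q6 [-0.    0.29  1.62  0.    1.24  1.28]
[0.0168 0.0113 0.1288 0.1401]
```

Emit:
send_rows(motion=[[0.01, 0.01, 0.06, 0.09, -1], [0.017, 0.011, 0.13, 0.14, -1], [0.017, 0.011, 0.13, 0.14, -1], [0.017, 0.011, 0.13, 0.14, -1], [0.017, 0.011, 0.13, 0.14, -1], [0.017, 0.011, 0.13, 0.14, -1], [0.017, 0.011, 0.13, 0.14, -1], [0.017, 0.011, 0.13, 0.14, -1]])

```text
time: 12.15
tool_pos: [0.5923, 0.0094, 0.2901]
orientation: [-3.14, 0.01, 0.068]
ft_force: [-0.8, 0.0, -0.4]
width: 0.0002
```

Run:
```python
from h import *
stat()
c,sn=np.cos(np.radians(61.5)),np.sin(np.radians(61.5))
H=np.array([-.066*c+.056*sn,0,.13+.066*sn+.056*c]);X=np.array([c,0,-sn]);Z=np.array([sn,0,c])
for n in ["wrist","scene","side"]:
    s=optics.snapshot(n); 
    im=s['color'][:,:,::-1].copy()
    for a in (-1,1):
        for b in (-1,1):
            q=proj(s,S2W(H+np.array([0,a*.03,0])+b*.021*Z)); print(n,q.round()); cv2.circle(im,tuple(int(v) for v in q),2,(0,255,0),-1)
    cv2.imwrite(f"pics/{n}10.png",im);np.savez(f"{n}10.npz",**s)
for d in (-.03,0,.01,.02,.026): print(d,row(S2W(H+d*X-.008*Z),-86.16))
```

```text
t 12.15 W [0.5923 0.0094 0.2901] S [-3.900e-03  1.000e-04  2.901e-01] ya -86.13 F [-0.8  0.  -0.4] w 0.0002 q6 [-0.    0.32  1.64  0.    1.19  1.5 ]
wrist [370. 240.]
wrist [376. 188.]
wrist [278. 240.]
wrist [272. 188.]
scene [288. 233.]
scene [273. 236.]
scene [304. 252.]
scene [289. 255.]
side [291. 209.]
side [271. 200.]
side [286. 230.]
side [266. 221.]
-0.03 [4.400e-03 9.000e-04 2.632e-01 2.000e-04]
0 [7.730e-02 1.200e-03 3.943e-01 2.000e-04]
0.01 [1.016e-01 1.200e-03 4.380e-01 2.000e-04]
0.02 [1.259e-01 1.300e-03 4.817e-01 2.000e-04]
0.026 [1.405e-01 1.400e-03 5.079e-01 2.000e-04]
```

View pics/wrist10.png

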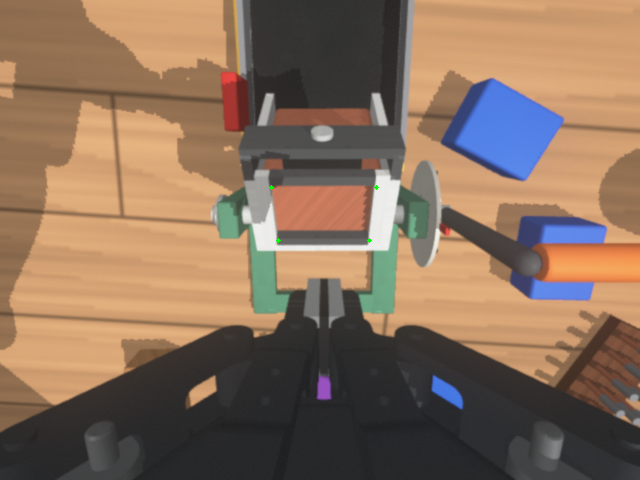

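View pics/scene10.png

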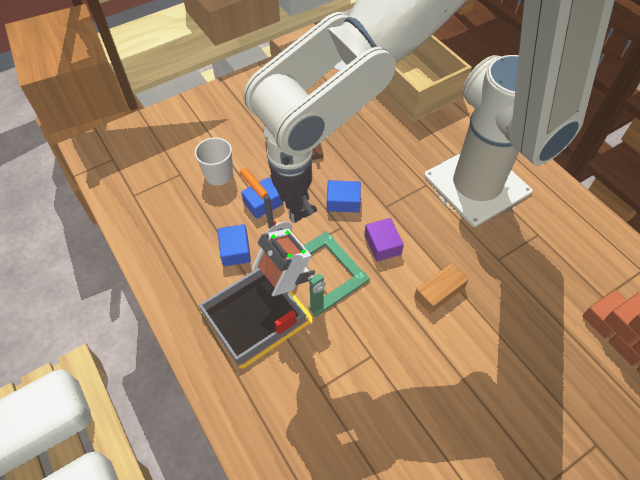

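The wrist view confirms the hole: u 272–372, v 186–245, with the predicted corners within a few pixels. I'm now entering along its axis.

Emit:
send_rows(motion=[[0.004, 0.001, 0.13, 0, -1], [0.004, 0.001, 0.26, 0, -1], [0.04, 0.001, 0.33, 0, -1], [0.077, 0.001, 0.394, 0, -1], [0.085, 0.001, 0.41, 0, -1], [0.085, 0.001, 0.41, 0, -1], [0.085, 0.001, 0.41, 0, -1], [0.085, 0.001, 0.41, 0, -1]])

```text
time: 13.1
tool_pos: [0.6089, 0.0105, 0.2082]
orientation: [-3.14, 0.009, 0.067]
ft_force: [-0.3, 0.8, 1.1]
width: -0.0
```

```bash
cat >> h.py <<'E'
c_,s_=np.cos(np.radians(61.5)),np.sin(np.radians(61.5))
H=np.array([-.066*c_+.056*s_,0,.13+.066*s_+.056*c_]);X=np.array([c_,0,-s_]);Z=np.array([s_,0,c_])
E
python3 - <<'E'
from h import *
stat(); p=W2S(manip.state()['tool_pos'])-H; print('d',p@X,'z',p@Z)
for d in (.005,.01,.015,.02,.024): print(d,row(S2W(H+d*X-.008*Z),-86.16))
for n in ["wrist"]:
    s=optics.snapshot(n); cv2.imwrite(f"pics/{n}11.png",s['color'][:,:,::-1])
E
```

```text
t 13.1 W [0.6089 0.0105 0.2082] S [0.0127 0.     0.2082] ya -86.14 F [-0.3  0.8  1.1] w -0.0 q6 [-0.    0.43  1.68  0.    1.04  1.5 ]
d 0.003346524561596735 z -0.007494063515665817
0.005 [0.0018 0.     0.0085 0.0002]
0.01 [0.0139 0.0001 0.0303 0.0002]
0.015 [0.0261 0.0001 0.0522 0.0002]
0.02 [0.0382 0.0002 0.074  0.0002]
0.024 [0.0479 0.0002 0.0915 0.0002]
```

View pics/wrist11.png

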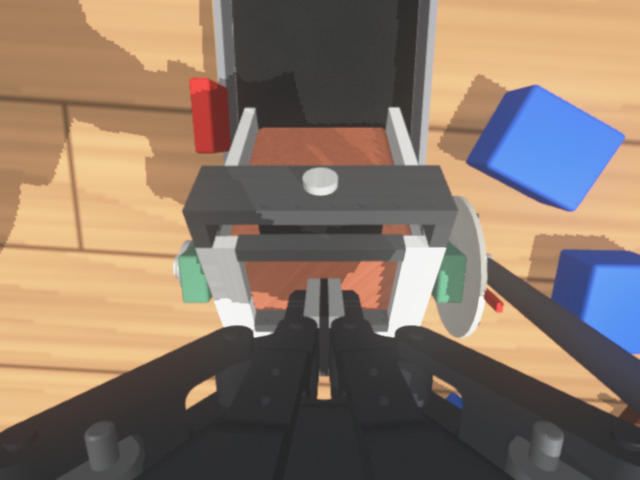

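Emit:
send_rows(motion=[[0.007, 0, 0.02, 0, -1], [0.014, 0, 0.03, 0, -1], [0.02, 0, 0.042, 0, -1], [0.026, 0, 0.052, 0, -1], [0.032, 0, 0.063, 0, -1], [0.038, 0, 0.074, 0, -1], [0.038, 0, 0.074, 0, -1], [0.038, 0, 0.074, 0, -1]])

```text
time: 13.95
tool_pos: [0.6161, 0.011, 0.1931]
orientation: [-3.14, 0.01, 0.067]
ft_force: [0.2, -0.8, 0.3]
width: -0.0001
```

Run:
```python
from h import *
stat(); p=W2S(manip.state()['tool_pos'])-H; print('d',p@X,'z',p@Z)
for d in (.02,.024,.028): print(d,row(S2W(H+d*X-.009*Z),-86.16))
for n in ["wrist","side"]:
    s=optics.snapshot(n); cv2.imwrite(f"pics/{n}12.png",s['color'][:,:,::-1])
```

```text
t 13.95 W [0.6161 0.011  0.1931] S [0.02   0.     0.1931] ya -86.14 F [ 0.2 -0.8  0.3] w -0.0001 q6 [-0.    0.46  1.67  0.    1.02  1.5 ]
d 0.020113109152893292 z -0.008331085860185546
0.02 [-0.0032  0.0002  0.0011  0.0002]
0.024 [0.0065 0.0003 0.0186 0.0002]
0.028 [0.0162 0.0003 0.0361 0.0002]
```

View pics/wrist12.png

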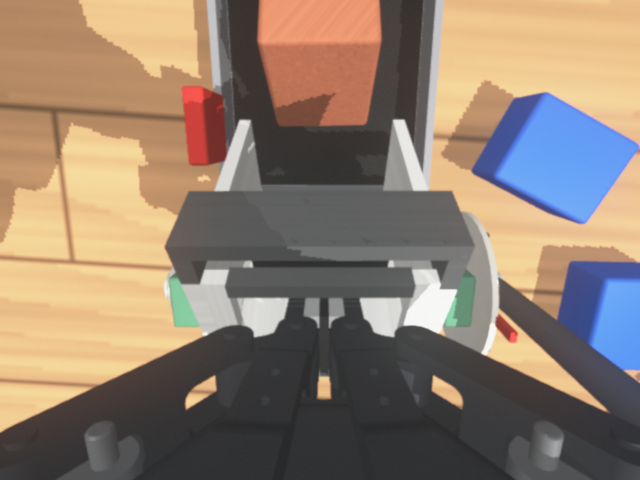

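View pics/side12.png

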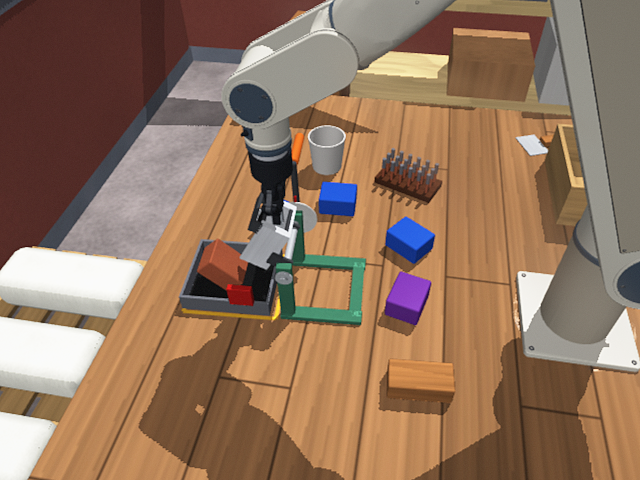

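The block is out and in the tray. I'm withdrawing along the hole's axis.

Emit:
send_rows(motion=[[-0.03, 0, -0.055, 0, -1], [-0.07, 0, -0.13, 0, -1], [-0.11, 0, -0.2, 0, -1], [-0.143, 0, -0.264, 0, -1], [-0.143, 0, -0.45, 0, -1], [-0.143, 0, -0.65, 0, -1], [-0.143, 0, -0.68, -0.05, -1], [-0.143, 0, -0.68, -0.1, -1]])

```text
time: 14.85
tool_pos: [0.5896, 0.0089, 0.3334]
orientation: [-3.14, 0.003, 0.228]
ft_force: [-0.3, 0.4, -0.8]
width: 0.0006
```

Run:
```python
from h import *
stat(); print(row(S2W((.004,-.152,.33)),3.84))
for n in ["scene","wrist","side"]:
    s=optics.snapshot(n); cv2.imwrite(f"pics/{n}13.png",s['color'][:,:,::-1]);np.savez(f"{n}13.npz",**s)
```

```text
t 14.85 W [0.5896 0.0089 0.3334] S [-6.600e-03 -3.000e-04  3.334e-01] ya -76.96 F [-0.3  0.4 -0.8] w 0.0006 q6 [-0.01  0.27  1.6   0.    1.27  1.34]
[-0.0689  0.7573  0.0159 -0.8978]
```

View pics/side13.png

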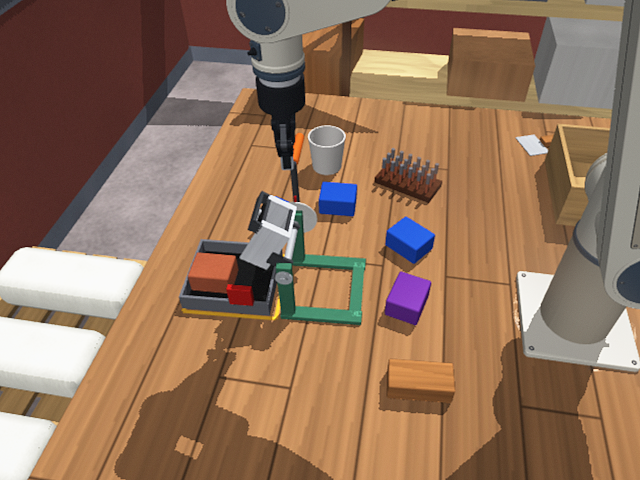

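View pics/scene13.png

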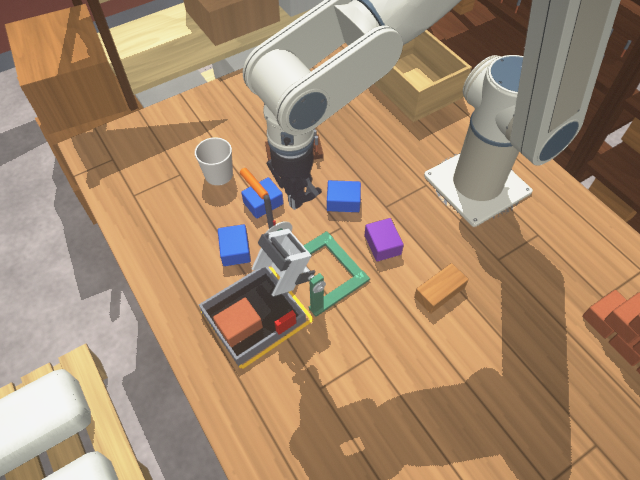

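View pics/wrist13.png

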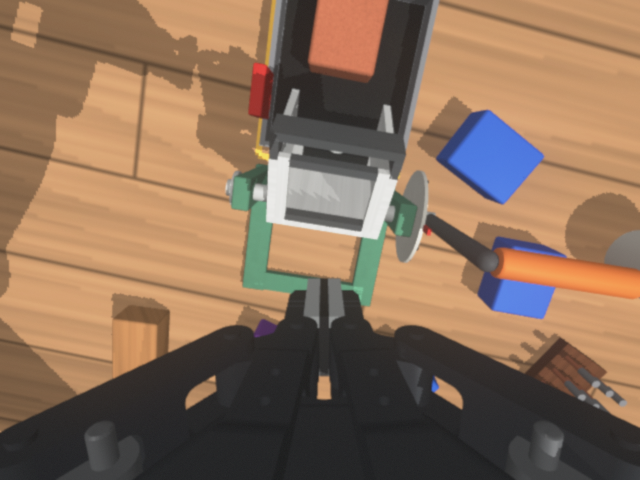

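The block lies flat in the tray, clear of the mould. Back to the lever.

Emit:
send_rows(motion=[[-0.01, 0.12, 0, -0.09, 0.3], [-0.02, 0.28, 0, -0.18, 0.3], [-0.04, 0.44, 0, -0.27, 0.3], [-0.05, 0.6, 0, -0.36, 0.3], [-0.069, 0.757, 0, -0.45, 0.3], [-0.069, 0.757, 0, -0.54, 0.3], [-0.069, 0.757, 0, -0.63, 0.3], [-0.069, 0.757, 0, -0.72, 0.3]])

```text
time: 15.8
tool_pos: [0.6081, -0.1422, 0.33]
orientation: [-3.132, 0.001, 1.356]
ft_force: [0.4, -0.2, -1.4]
width: 0.0556
```

Run:
```python
from h import *
stat(); print(row(S2W((.004,-.152,.30)),3.84))
```

```text
t 15.8 W [ 0.6081 -0.1422  0.33  ] S [ 0.0017 -0.1523  0.33  ] ya -12.28 F [ 0.4 -0.2 -1.4] w 0.0556 q6 [-0.25  0.33  1.53 -0.    1.29 -0.03]
[ 0.0047  0.0122  0.1497 -0.1791]
```

Emit:
send_rows(motion=[[0.003, 0.012, 0, -0.09, 0.3], [0.005, 0.012, 0, -0.179, 0.3], [0.005, 0.012, 0.05, -0.179, 0.3], [0.005, 0.012, 0.1, -0.179, 0.3], [0.005, 0.012, 0.15, -0.179, 0.3], [0.005, 0.012, 0.15, -0.179, 0.3], [0.005, 0.012, 0.15, -0.179, 0.3], [0.005, 0.012, 0.15, -0.179, 0.3]])

```text
time: 16.6
tool_pos: [0.6106, -0.1418, 0.3002]
orientation: [-3.133, -0.002, 1.637]
ft_force: [0.9, 0.4, -0.5]
width: 0.0557
```

Run:
```python
from h import *
stat(); print(row(S2W((.004,-.152,.242)),3.84))
s=optics.snapshot("wrist"); cv2.imwrite(f"pics/wrist14.png",s['color'][:,:,::-1]);np.savez("wrist14.npz",**s)
```

```text
t 16.6 W [ 0.6106 -0.1418  0.3002] S [ 0.0042 -0.152   0.3002] ya 3.79 F [ 0.9  0.4 -0.5] w 0.0557 q6 [-0.25  0.36  1.56 -0.    1.23 -0.31]
[-0.0005  0.0014  0.2911 -0.0006]
```

View pics/wrist14.png

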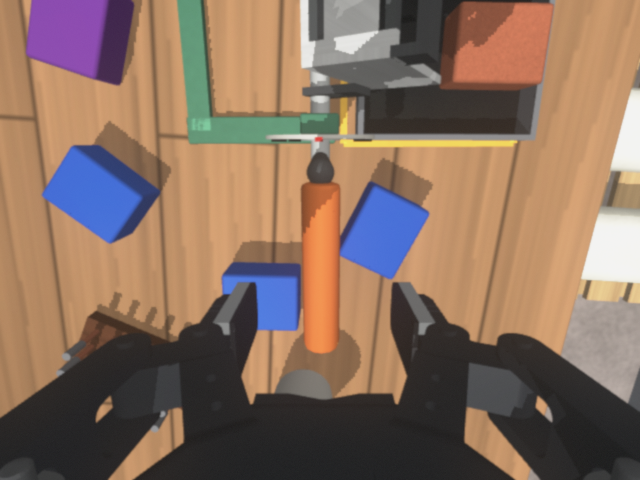

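Emit:
send_rows(motion=[[0, 0, 0.15, 0, 0.3], [0, 0, 0.29, 0, 0.3], [0, 0, 0.29, 0, 0.3], [0, 0, 0.29, 0, -1], [0, 0, 0.29, 0, -1], [0, 0, 0.29, 0, -1], [0, 0, 0.29, 0, -1], [0, 0, 0.29, 0, -1]])

```text
time: 17.45
tool_pos: [0.6103, -0.1421, 0.2445]
orientation: [-3.134, -0.001, 1.637]
ft_force: [-4.6, 0.4, 6.1]
width: 0.0182
```

Run:
```python
from h import *
stat()
p=W2S(manip.state()['tool_pos'])
a0=np.arctan2(.130,p[0]); t0=150.1-np.degrees(a0); print(t0)
for th in [58,55,51,46,41,36,31,26,21,16,11,6,2,0,-1.5]:
    a=np.radians(150.1-th); print(th, np.round(np.array([.130*(np.cos(a)-np.cos(a0)),-.130*(np.sin(a)-np.sin(a0))])/.2,3))
```

```text
t 17.45 W [ 0.6103 -0.1421  0.2445] S [ 0.0039 -0.1523  0.2445] ya 3.8 F [-4.6  0.4  6.1] w 0.0182 q6 [-0.25  0.41  1.61 -0.    1.12 -0.31]
61.81811473074221
58 [-0.043  0.   ]
55 [-0.077  0.002]
51 [-0.122  0.008]
46 [-0.178  0.019]
41 [-0.232  0.035]
36 [-0.285  0.056]
31 [-0.336  0.082]
26 [-0.384  0.111]
21 [-0.429  0.145]
16 [-0.472  0.183]
11 [-0.511  0.224]
6 [-0.546  0.269]
2 [-0.571  0.306]
0 [-0.583  0.326]
-1.5 [-0.591  0.341]
```

Emit:
send_rows(motion=[[0, -0.02, 0, 0, -1], [0, -0.045, 0, 0, -1], [0, -0.08, 0.002, 0, -1], [0, -0.122, 0.008, 0, -1], [0, -0.178, 0.019, 0, -1], [0, -0.232, 0.035, 0, -1], [0, -0.285, 0.056, 0, -1], [0, -0.336, 0.082, 0, -1]])

```text
time: 18.25
tool_pos: [0.5508, -0.1466, 0.2348]
orientation: [3.129, 0.002, 1.637]
ft_force: [11.0, 8.1, 16.0]
width: 0.018
```

Run:
```python
from h import *
stat()
p=W2S(manip.state()['tool_pos'])
S0=np.array([.0039,.2445]);a0=np.radians(150.1-61.82)
for th in [26,21,16,11,6,2,0,-1.5,-3]:
    a=np.radians(150.1-th); t=S0+.130*np.array([np.cos(a)-np.cos(a0),np.sin(a)-np.sin(a0)]); print(th, np.round(np.array([t[0]-p[0],p[2]-t[1]])/.2,3))
```

```text
t 18.25 W [ 0.5508 -0.1466  0.2348] S [-0.0558 -0.1528  0.2348] ya 3.77 F [11.   8.1 16. ] w 0.018 q6 [-0.28  0.33  1.76  0.    1.04 -0.35]
26 [-0.086  0.063]
21 [-0.131  0.097]
16 [-0.173  0.134]
11 [-0.212  0.176]
6 [-0.248  0.22 ]
2 [-0.273  0.258]
0 [-0.285  0.277]
-1.5 [-0.293  0.292]
-3 [-0.301  0.307]
```

Emit:
send_rows(motion=[[0, -0.045, 0.032, 0, -1], [0, -0.086, 0.063, 0, -1], [0, -0.131, 0.097, 0, -1], [0, -0.173, 0.134, 0, -1], [0, -0.212, 0.176, 0, -1], [0, -0.248, 0.22, 0, -1], [0, -0.273, 0.258, 0, -1], [0, -0.285, 0.277, 0, -1]])

```text
time: 19.05
tool_pos: [0.4974, -0.1502, 0.1818]
orientation: [3.121, 0.003, 1.636]
ft_force: [0.7, 6.7, 14.8]
width: 0.0183
```

Run:
```python
from h import *
stat()
s=optics.snapshot("wrist"); cv2.imwrite(f"pics/wrist15.png",s['color'][:,:,::-1]);np.savez("wrist15.npz",**s)
s=optics.snapshot("side"); cv2.imwrite(f"pics/side15.png",s['color'][:,:,::-1])
```

```text
t 19.05 W [ 0.4974 -0.1502  0.1818] S [-0.1093 -0.1528  0.1818] ya 3.73 F [ 0.7  6.7 14.8] w 0.0183 q6 [-0.32  0.33  1.91  0.01  0.88 -0.39]
```

View pics/wrist15.png

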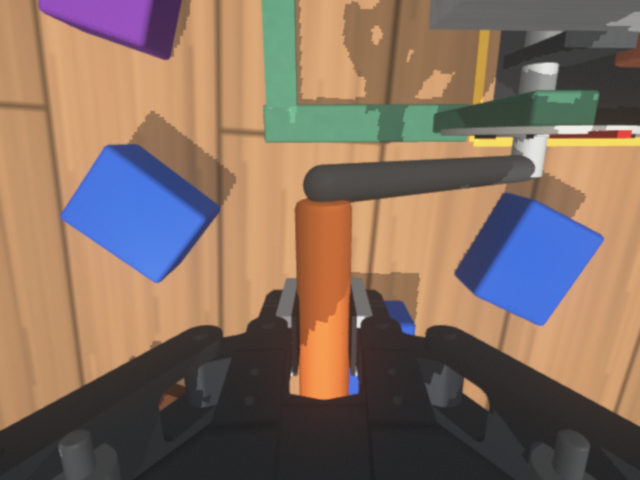

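View pics/side15.png

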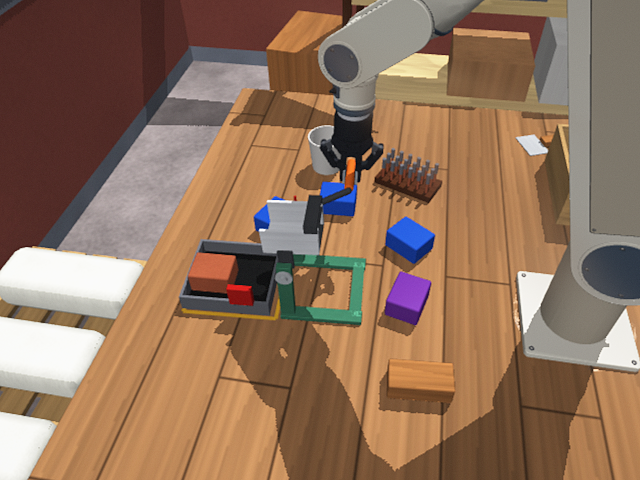

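Emit:
send_rows(motion=[[0, -0.01, 0.015, 0, -1], [0, -0.02, 0.03, 0, -1], [0, -0.025, 0.045, 0, -1], [0, -0.03, 0.055, 0, -1], [0, -0.03, 0.055, 0, -1], [0, -0.03, 0.055, 0, -1], [0, -0.03, 0.055, 0, -1], [0, -0.03, 0.055, 0, -1]])

```text
time: 19.95
tool_pos: [0.4945, -0.1504, 0.1759]
orientation: [3.115, 0.004, 1.635]
ft_force: [-8.2, 9.8, 39.6]
width: 0.0177
```

Run:
```python
from h import *
stat()
```

```text
t 19.95 W [ 0.4945 -0.1504  0.1759] S [-0.1122 -0.1529  0.1759] ya 3.71 F [-8.2  9.8 39.6] w 0.0177 q6 [-0.32  0.33  1.93  0.01  0.86 -0.39]
```

The stop has been reached (about 40 N reaction, grip at its starting x). Releasing.

Emit:
send_rows(motion=[[0, 0, 0.01, 0, 0.3], [0, 0, 0.01, 0, 0.3], [0, 0, 0, 0, 0.3], [0, 0, 0, 0, 0.3], [0, 0, -0.1, 0, 0.3], [0, 0, -0.3, 0, 0.3], [0, 0, -0.5, 0, 0.3], [0, 0, -0.6, 0, 0.3]])

```text
time: 20.75
tool_pos: [0.4922, -0.1506, 0.2988]
orientation: [3.112, 0.005, 1.635]
ft_force: [-0.3, 0.1, -0.9]
width: 0.0555
```

Run:
```python
from h import *
stat()
for n in ["scene","wrist","side"]:
    s=optics.snapshot(n); cv2.imwrite(f"pics/{n}16.png",s['color'][:,:,::-1]);np.savez(f"{n}16.npz",**s)
s0=dict(np.load("side0.npz"));s1=dict(np.load("side16.npz"));s2=dict(np.load("side4.npz"))
cv2.imwrite("pics/cmp.png",cv2.hconcat([cv2.resize(x['color'][150:330,170:370,::-1],(400,360)) for x in (s0,s1)]))
for s in (s0,s1):
    m=mask(s,(5,150,150),(12,255,255)); m[:150]=0;m[205:]=0;m[:,:335]=0;m[:,365:]=0
    ys,xs=np.nonzero(m); print('orange',xs.mean(),ys.mean(),len(xs),xs.min(),xs.max(),ys.min(),ys.max())
```

```text
t 20.75 W [ 0.4922 -0.1506  0.2988] S [-0.1145 -0.1529  0.2988] ya 3.71 F [-0.3  0.1 -0.9] w 0.0555 q6 [-0.32  0.17  1.82  0.01  1.12 -0.39]
orange 351.29050279329607 175.26256983240222 179 346 357 161 190
orange 351.45454545454544 175.35795454545453 176 346 357 161 191
```

View pics/cmp.png

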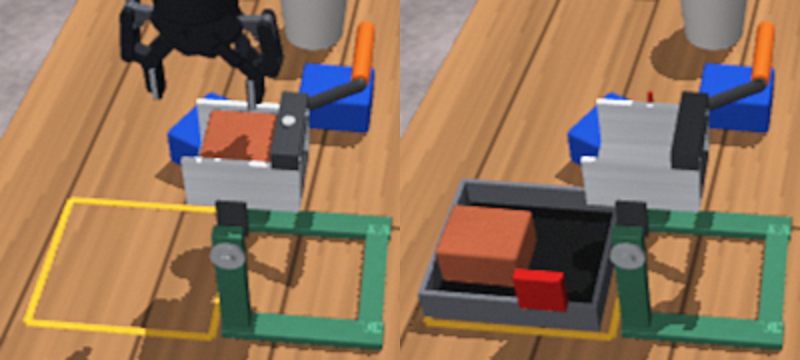

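View pics/scene16.png

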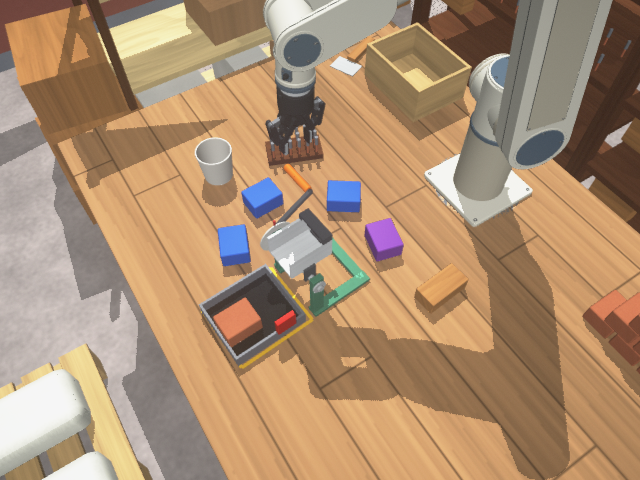

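View pics/wrist16.png

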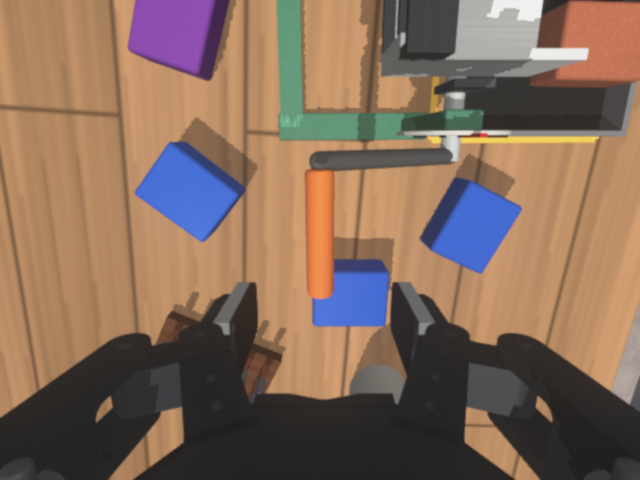

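Run:
```python
from h import *
s=dict(np.load("scene16.npz"))
for n in ("scene4","scene16"):
    s=dict(np.load(n+".npz")); cv2.imwrite(f'pics/t_{n}.png',cv2.resize(s['color'][260:370,190:320,::-1],None,fx=3,fy=3,interpolation=cv2.INTER_CUBIC))
a,b=[cv2.imread(f'pics/t_{n}.png') for n in ("scene4","scene16")]
cv2.imwrite('pics/tc.png',cv2.hconcat([a,b]))
```

```text
(no output)
```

View pics/tc.png

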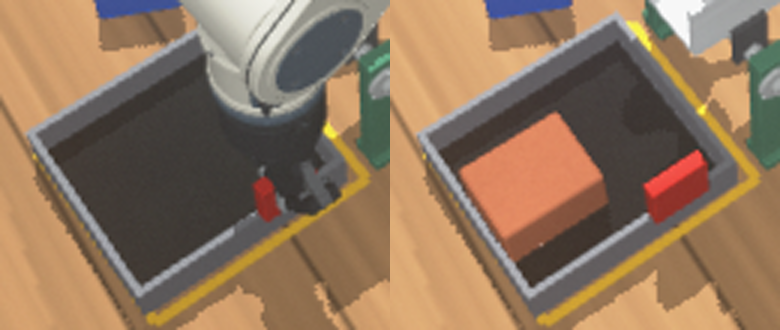

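The tray hasn't moved since its release, within about a pixel, so I'm handing in.

Run:
```python
from h import *
print(order.sign_off())
```

```text
the job is handed in; nothing more can be done
None
```

The job is done and handed in at about 21 s on the robot's clock; sign-off gives no verdict.

**What I did:**
- I slid the tray by its red tab onto the outline and let go.
- I swung the lever to straight up, released it, and pushed the block out through the hole with closed fingers until it dropped into the tray.
- I brought the mould back to its stop with the lever and released it.

**Last checks:**
- **Tray:** it measured about 9 mm in front of the outline's centre and square right after release. The final picture shows it within about a pixel of that place, with the block lying flat in it, clear of the mould.
- **Mould, tipped:** the lever measured about 61.8° when tipped, against the 60° target and within the 55–65° window. I did not measure the angle again after the push, though the lever still lined up when I gripped it.
- **Mould, level:** in the side view the lever grip is within about 0.2 px of where it started. The stop pushed back with about 40 N before I let go.
- **Push force:** I did not read the force during the push itself; by the end of that move the block had already come free.
- **Other things:** I saw no movement of the board, pail or spacer, judged by eye only. The arm ended clear of everything, with near-zero wrist force.

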